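# Wedge a taper-shank electrode into the measuring chuck

## Task

Take the copper electrode out of the black rack, stand its tapered shank in the brass-lined bore of the floating steel chuck, and seat it by pressing it down with about 15 N and turning it some 40 degrees while you press, so that the taper wedges and holds. Finish with the long side of the copper block in line with the two red marks on the chuck, let go and back off. Never push the chuck down with more than 25 N, and leave the other things where they are.

Things in the scene. Friction and masses are not known exactly. Their poses are not given: they have to be found in the camera images.
- electrode: The work: copper block on a steel flange with a tapered steel shank below, 0.28 to 0.46 kg. Origin: centre of the shank's lower end; z up its axis, x along the block's long side. Shank 36 mm long, 10 mm diameter below, 22.7 mm at the top. Flange 30 x 30 mm, z = 36 to 46 mm. Block 40 (x) by 20 mm (y), z = 46 to 84 mm. Starts hanging on its flange in a hole of the rack, long side roughly along the rack.
- electrode_grip (a point): Point on the electrode's axis inside the copper block, at z = 70 mm (24 mm above the flange): the height to grip at, across the block's 20 mm.
- chuck: Fixed chuck: square steel plate 110 x 110 x 12 mm, dark collar, and in it a spring-floated round steel head, 70 mm in diameter, its top 55 mm above the table. Origin: centre of the plate's underside, z up. Two red marks on the head's top, 4 mm wide, 21 to 33 mm from the axis on either side, lie along its x axis.
- chuck_mouth (a point): Centre of the head's top at rest, on the bore's axis. In the bore sits a brass sleeve, rim 4 mm lower, give or take 3.5 (unmeasured, varies). Its tapered hole is 17.8 mm wide at the rim, matches the shank (10 degrees half angle) and is deep enough: the flange never touches the head. Standing loosely, the shank's lower end is about 26 mm (give or take 4) below this point.
- bore (a point): Point on the bore's axis 26 mm below chuck_mouth. Wedging takes the shank only some tenths of a mm deeper, so only force tells. Friction of shank in sleeve is about 0.6 (varies): a straight push does not wedge it enough, turning under the push does, and takes a moment of some 0.3 to 0.6 N m (grip firmly, 50 N). Once wedged it holds by itself.
- chuck_float (a joint): How far the round head has sunk against its spring (m): about 0 at rest, 14 N per mm, at most 6 mm; the head sinks about 1.1 mm under a push of 15 N and 1.8 mm under 25 N.
- rack: Fixed black plastic rack, 70 (x) x 250 (y) x 44 mm high, three through holes of 25.5 mm in a row along its y axis, 80 mm apart, the middle one at its centre. Origin at the centre of the underside.
- spare_a: Electrode like the copper one but with a black graphite block, 0.2 kg, in another hole of the rack; leave it. Origin as for electrode.
- spare_b: Second black graphite electrode, as spare_a; leave it.
- ref_sphere: White ceramic ball, 25 mm, on a steel stem and a 64 mm dark foot, 107 mm tall. Origin under the foot. Leave it.
- caliper: Caliper lying flat, 160 mm long, 12 mm thick. Origin under the middle of its beam. Leave it.
- scanner: Black hand scanner lying down, about 190 mm long, 36 mm high. Origin under its head. Leave it.
Not all that is in view belongs to the job. Leave any white look-alike of the electrode alone. There is more than one size of the chuck; the job needs the smaller.

How it is judged:
On the way:
1. the copper electrode's shank stands in the chuck's bore (horizontal distance between electrode and chuck_mouth below 0.004 m and z of electrode in the frame of chuck below 0.038 m), for 0.2 s.
At the end, for the whole second after the job is handed in: the copper electrode is still and upright (4 degrees) in the bore, within 4 mm of its axis, shank end 19 mm or more below the chuck's top, wedged so that shank and sleeve squeeze each other with over 40 N in all (15 N while turning leaves more), block in line with the marks (10 degrees) (horizontal distance between electrode and chuck_mouth below 0.004 m and z of electrode in the frame of chuck below 0.036 m and contact force between electrode and chuck above 40 N and angle between the x axis of electrode and the x axis of chuck, either way round below 0.17 rad and angle between electrode's own z axis and vertical below 0.07 rad and linear speed of electrode below 0.01 m/s); the robot touches nothing.
It fails at once if the chuck's head is pushed down with more than about 25 N (sinks 1.9 mm) (value of joint chuck_float above 0.0019 m).
It fails at once if another thing on the table or in the rack is moved by over 30 mm (distance of any of spare_a, spare_b, ref_sphere, caliper, scanner from where it was at the start of the episode above 0.03 m).
It also fails if it takes over 64 s, if anything falls off the work surface, if the arm or the gripper's body presses on something with over 40 N, if the wrist force passes 120 N, or if a joint passes its speed limit or range.

## Robot

A 7-joint arm with a two-finger parallel gripper is mounted at the origin on the work surface. World frame = base frame: x ahead of the robot, y to its left, z up, the work surface at z = 0. Lengths are in m, angles in rad, forces in N, time in s.
With the tool pointing down it reaches from about 0.425 to 0.925 m from the base axis. Payload 6.8 kg.
Tool frame: the origin (TCP) lies at the very end of the fingers, on their centre line; the grasp point (between the pads) lies bot.grip_point_offset behind it (bot.grip_point_offset is the distance from the TCP to the grasp point, in m); z points along the fingers, y is the line along which they close (so a half turn about z gives the same grasp; the last joint's range is limited). The gripper opens to 85 mm and grips with 20 to 120 N. Pads are 22 mm wide; open, the fingers measure 114 mm over their backs; the gripper's body (76 mm by 85 mm) begins 54 mm behind the grasp point. The pads swing forward as they close: fully open they stand 13 mm farther back than shut.
Start: joints at [-0.108, 0.477, 0.022, 1.555, -0.011, 1.109, -0.083], TCP at [0.675, 0, 0.231] pointing down, gripper open.
Joint ranges: [-2.96, 2.96], [-0.34, 2.1], [-1.41, 1.46], [0.24, 2.44], [-1.37, 4.51], [0.17, 1.92], [-2.96, 2.96]. Speed limits (rad/s): [2.39, 2.39, 3.14, 3.14, 3.14, 3.14, 3.14].

## Interface

Orientations are given as a unit quaternion [w, x, y, z].
In Python, from station import bot, imaging gives the robot as it stands. The module is installed in compiled form; this text tells all that it offers.
- The arm moves only by the tool carry_out, never from a script. Its argument "targets" is one flat list of numbers, 5 for each row, row after row: the closure in counts, from 0 (fully open) to 255 (shut), then the shift along the world's x, y, z in mm, then the turn about the world's z in degrees. A call has 1 to 20 rows; each row shifts and turns the commanded pose from where the row before left it; what a row does not reach is not made up. A row lasts 1/10 s, in which the tool goes at most 50 mm and 8.59 degrees, less where a joint would pass 70% of its speed; a pose out of reach is approached as far as the arm can. A call is refused whole if a number of a shift passes 50 or a number of a turn 8.59, either way. A call with a gripper value outside its range is refused whole. The fingers move at their own pace and stop on an object; "newtons" is the grip in N (left out, the last holds). Time passes only in rows, so rows that do not move let the fingers close. It gives the time, the measured TCP pose, the force, the opening and the grip force at its end, in the units of the state.
- bot.get_obs(): the state, without advancing time (a new reading comes with each control period).
- imaging.read_camera(name): name is "scene" or "side" or "wrist"; returns a dict with "frame" (384x512x3 uint8, red, green, blue), "fov_y" (degrees; the focal length in pixels is half the picture's height over the tangent of half this angle, whatever the lens; pixels are square), "cx", "cy" (the principal point, pixels), "pose" (4x4, takes a point from camera to world coordinates); the wrist camera has in their place "tool_from_camera" (4x4, takes a point from camera to tool coordinates, whose origin is the TCP and whose axes are the flange's). Camera axes: x right, y up, looking along -z (the intrinsics and any distortion apply to the point x, -y, -z); pixel columns grow to the right and rows downward; lengths in m; the calibration is good to about 2 mm. A picture is of the moment at which its call begins: read the wrist's pose just before it. There is no depth.
- bot.hand_in(): hands the job in; it is judged then, once.
The state is a dict: "t": time; "q": joint angles; "joint_vel": joint speeds; "joint_torque": joint torques, N m; "eef_pos": TCP position; "tool_rot": TCP orientation; "contact_force": force on the tool from outside, world axes, zero at the start; "torque": the same for the moment, N m; "gripper_width": opening from 0.0 (shut) to 1.0 (fully open); "grasp_force": force on a finger pad.
Only numpy, scipy, OpenCV 4.12 (cv2) and the standard library are available. Lean on these libraries where they do the work, as an engineer would, in place of code of your own. Each camera call takes 0.05 s, during which the arm holds its last target. There are 200 camera calls.

## Working session

There is one attempt and no reset: what is moved stays moved. The work goes in short steps, Python scripts to look and compute and a tool call to move; the robot and the scene stay as the last step left them, time stands still between calls to the robot, and variables do not carry over. Pictures are saved under pics/ and viewed, at most 10 in all, crops included, and the job is handed in when it is done.

Besides the shell and the picture viewer there is one more tool, called after "Emit:" in YAML: its name, and indented under it one key for each argument. carry_out: Moves the arm, as the interface text tells. Its arguments: {"type":"object","properties":{"targets":{"type":"array","items":{"type":"number"}},"newtons":{"type":"number"}},"required":["targets"]}

```bash
mkdir -p pics; cat > h.py <<'E'
import numpy as np, cv2
from scipy.spatial.transform import Rotation as R
from station import bot, imaging
def cam(n):
    o=bot.get_obs(); c=imaging.read_camera(n)
    if 'pose' not in c:
        T=np.eye(4); q=np.array(o['tool_rot']); T[:3,:3]=R.from_quat(q[[1,2,3,0]]).as_matrix(); T[:3,3]=o['eef_pos']
        c['pose']=T@np.array(c['tool_from_camera'])
    c['pose']=np.array(c['pose']); return c
def F(c): return c['frame'].shape[0]/2/np.tan(np.radians(c['fov_y'])/2)
def ray(c,u,v):
    d=c['pose'][:3,:3]@np.array([(u-c['cx'])/F(c),-(v-c['cy'])/F(c),-1]); return c['pose'][:3,3],d
def onz(c,u,v,z):
    o,d=ray(c,u,v); return (o+d*(z-o[2])/d[2])
def proj(c,p):
    x=np.linalg.inv(c['pose'])@np.r_[p,1]; return c['cx']-F(c)*x[0]/x[2], c['cy']+F(c)*x[1]/x[2]
def save(c,n): cv2.imwrite('pics/'+n,c['frame'][:,:,::-1])
E
python3 - <<'E'
from h import *
cs=[cam(n) for n in('scene','side','wrist')]
for c,n in zip(cs,'abc'): 
    print({k:v for k,v in c.items() if k not in('frame',)})
save(cs[2],'wrist0.png')
im=np.hstack([cv2.resize(c['frame'],(400,300)) for c in cs[:2]]); cv2.imwrite('pics/two.png',im[:,:,::-1])
save(cs[0],'scene0.png');save(cs[1],'side0.png')
print(bot.get_obs(),bot.grip_point_offset)
E
```

```text
{'fov_y': 47.517514797882484, 'cx': 255.70007045519628, 'cy': 188.20172515997223, 'pose': array([[ 0.40650757, -0.70853582,  0.5768263 ,  1.10761896],
       [ 0.91355899,  0.32400032, -0.24583278, -0.0897883 ],
       [-0.01271058,  0.62689774,  0.77899786,  0.79756637],
       [ 0.        ,  0.        ,  0.        ,  1.        ]])}
{'fov_y': 45.22436568968473, 'cx': 259.5539336469845, 'cy': 191.4096170931389, 'pose': array([[-0.96113896,  0.15660223, -0.22734918,  0.27614114],
       [-0.2753537 , -0.48473504,  0.8301881 ,  1.16439368],
       [ 0.0198052 ,  0.86052756,  0.50901873,  0.70123955],
       [ 0.        ,  0.        ,  0.        ,  1.        ]])}
{'fov_y': 68.54423483262248, 'cx': 259.6798373417558, 'cy': 191.40408551998476, 'tool_from_camera': array([[-4.85963421e-04,  9.44612595e-01,  3.28187156e-01,
         8.44846632e-02],
       [ 9.99999848e-01,  3.73968905e-04,  4.04365642e-04,
         1.14912480e-03],
       [ 2.59237087e-04,  3.28187303e-01, -9.44612633e-01,
        -1.43431812e-01],
       [ 0.00000000e+00,  0.00000000e+00,  0.00000000e+00,
         1.000000
[... 427 characters left out ...]
5561835 , -0.01150265,
        1.10927452, -0.08310651]), 'joint_vel': array([-3.10433573e-04, -2.07967756e-03, -3.05041787e-05, -4.64470832e-03,
       -3.33641309e-04,  6.29064251e-05,  7.57461061e-04]), 'joint_torque': array([ 1.55385478e-03, -5.96924365e+01,  1.60940632e+00, -2.81490952e+01,
        1.26662746e-02,  6.56643446e-03,  5.58682734e-05]), 'eef_pos': array([ 6.74567999e-01, -1.01317506e-05,  2.30542214e-01]), 'tool_rot': array([-4.52626030e-04,  7.07106476e-01,  7.07106748e-01, -5.23115800e-04]), 'contact_force': array([ 0.33894903,  0.25795316, -0.22984558]), 'torque': array([0.01591846, 0.02503882, 0.02389471]), 'grasp_force': 0.0, 'gripper_width': 0.9959090940562253} 0.0187
```

View pics/scene0.png

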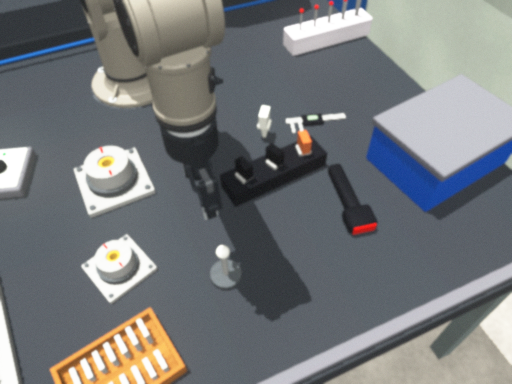

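View pics/side0.png

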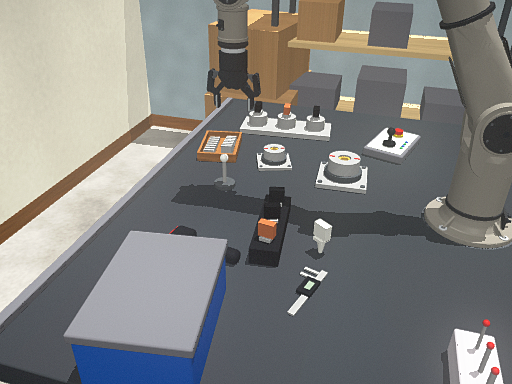

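The scene view shows the copper block at about (305,142) at the rack's far end. The small chuck is at about (118,262) and the large one at (110,170). In the side view the copper is at (267,230) and the small chuck at (274,152).

```bash
python3 - <<'E'
from h import *
cs=cam('scene');cd=cam('side')
def tri(a,b):
    o1,d1=ray(cs,*a);o2,d2=ray(cd,*b);A=np.c_[d1,-d2];s,*_=np.linalg.lstsq(A,o2-o1,rcond=None)
    p,q=o1+d1*s[0],o2+d2*s[1];return (p+q)/2,np.linalg.norm(p-q)
def mask(c,box):
    h=cv2.cvtColor(c['frame'],cv2.COLOR_RGB2HSV);m=((h[...,0]<16)&(h[...,1]>140)&(h[...,2]>90)).astype(np.uint8)
    z=np.zeros_like(m);x0,y0,x1,y1=box;z[y0:y1,x0:x1]=m[y0:y1,x0:x1];return z
ms=mask(cs,(290,125,320,160));md=mask(cd,(250,215,285,245))
f=lambda m:[np.median(np.nonzero(m)[1]),np.median(np.nonzero(m)[0])]
print('cop',f(ms),f(md),tri(f(ms),f(md)))
print(onz(cs,*f(ms),.078),onz(cd,*f(md),.078))
# small chuck yellow/brass centre
for c,box in((cs,(95,235,140,285)),(cd,(260,142,290,165)),(cs,(80,140,140,190))):
    h=cv2.cvtColor(c['frame'],cv2.COLOR_RGB2HSV);x0,y0,x1,y1=box;s=h[y0:y1,x0:x1]
    y=(s[...,0]>18)&(s[...,0]<35)&(s[...,1]>90);r=((s[...,0]<8)|(s[...,0]>172))&(s[...,1]>80)
    for n,m in(('br',y),('red',r)):
        v,u=np.nonzero(m);print(n,len(u),u.mean()+x0,v.mean()+y0,onz(c,u.mean()+x0,v.mean()+y0,.053 if n=='br' else .055))
        if n=='red':
            P=np.array([onz(c,a+x0,b+y0,.055)[:2] for a,b in zip(u,v)]);e=np.linalg.svd(P-P.mean(0))[2][0];print('ang',np.degrees(np.arctan2(e[1],e[0])),np.ptp(P@e))
# rack corners: axis from scene picks
P=[onz(cs,*p,.044) for p in((222,178),(312,140),(327,155),(237,198))];print(P)
E
```

```text
cop [np.float64(305.0), np.float64(142.0)] [np.float64(266.0), np.float64(228.0)] (array([0.49458898, 0.29891508, 0.07409467]), np.float64(0.0016370881332775438))
[0.49698959 0.29659538 0.078     ] [0.49374791 0.30514726 0.078     ]
br 99 112.46464646464646 255.34343434343435 [ 0.59383536 -0.17869892  0.053     ]
red 10 110.9 252.7 [ 0.5880203  -0.17997749  0.055     ]
ang 19.439172120146733 0.06542652330602466
br 18 273.6111111111111 148.22222222222223 [ 0.59846404 -0.17513485  0.053     ]
red 7 272.57142857142856 148.0 [ 0.60113953 -0.17157288  0.055     ]
ang -161.60641149905348 0.06247835127080387
br 125 105.544 161.464 [ 0.33876841 -0.13914969  0.053     ]
red 19 104.6842105263158 158.68421052631578 [ 0.33123082 -0.13901959  0.055     ]
ang 3.187186273336661 0.09702868584118424
[array([0.490823  , 0.09069412, 0.044     ]), array([0.46920558, 0.33347649, 0.044     ]), array([0.52775729, 0.34161486, 0.044     ]), array([0.55771824, 0.09979498, 0.044     ])]
```

Emit:
carry_out:
  targets: [0,-10,16,0,0,0,-20,33,0,1,0,-20,33,0,1,0,-20,33,0,1,0,-20,33,0,1,0,-20,33,0,1,0,-20,33,0,1,0,-20,33,0,1,0,-20,33,0,0,0,-10,18,0,0,0,0,0,0,0,0,0,0,0,0]
  newtons: 50

```text
t: 1.45
eef_pos: [0.4943, 0.2983, 0.2314]
tool_rot: [0.0, 0.662, 0.749, -0.0]
contact_force: [0.6, -0.2, -0.5]
gripper_width: 1.001
grasp_force: 0.0
```

```bash
python3 - <<'E'
from h import *
c=cam('wrist');o=bot.get_obs();print(o['t'],o['eef_pos'],o['tool_rot'])
h=cv2.cvtColor(c['frame'],cv2.COLOR_RGB2HSV);m=((h[...,0]<16)&(h[...,1]>120)&(h[...,2]>90)).astype(np.uint8)
for k in sorted(cv2.findContours(m,0,2)[0],key=cv2.contourArea)[-3:]: print(cv2.contourArea(k),cv2.minAreaRect(k))
print(proj(c,[.494,.3,.092]))
save(c,'w1.png')
E
```

```text
1.5 [0.49510425 0.29718774 0.23129312] [ 3.17627710e-04  6.62859401e-01  7.48743802e-01 -1.81229769e-04]
57.5 ((447.3279724121094, 169.6765899658203), (2.3027706146240234, 42.059425354003906), 28.300758361816406)
884.0 ((258.4622802734375, 175.632080078125), (38.32359313964844, 25.68642234802246), 15.945395469665527)
(np.float64(258.594404790283), np.float64(177.2163121681311))
```

View pics/w1.png

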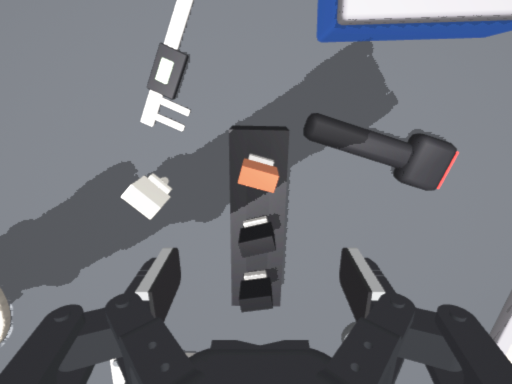

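The wrist view shows the copper block at (258,176). Its long side lies across the rack, tilted about 16° in the image. The white look-alike is at (150,195). I'll zoom in.

```bash
python3 - <<'E'
import cv2
im=cv2.imread('pics/w1.png')[120:260,210:310];cv2.imwrite('pics/w1z.png',cv2.resize(im,None,fx=4,fy=4,interpolation=cv2.INTER_CUBIC))
E
```

```text
(no output)
```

View pics/w1z.png

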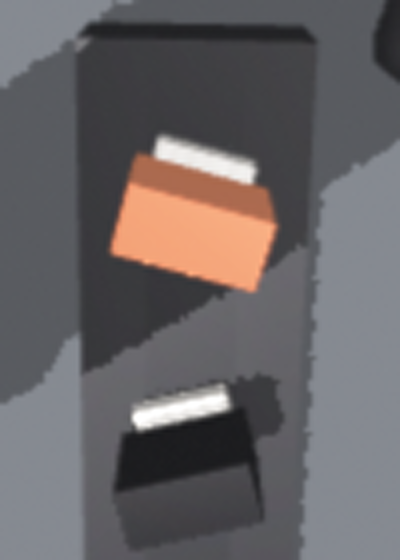

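The enlarged top face has corners at about (130,185), (277,223), (257,292) and (110,254). The long side does run across the rack. I'll turn these into world coordinates.

```bash
cat >> h.py <<'E'
def block(c,z,pts):
    P=np.array([onz(c,*p,z)[:2] for p in pts]);l=(P[1]-P[0]+P[2]-P[3])/2;w=(P[3]-P[0]+P[2]-P[1])/2
    return P.mean(0),np.linalg.norm(l),np.linalg.norm(w),np.degrees(np.arctan2(l[1],l[0])),np.degrees(np.arctan2(w[1],w[0]))
def tool_y():
    q=np.array(bot.get_obs()['tool_rot']);y=R.from_quat(q[[1,2,3,0]]).as_matrix()[:,1];return np.degrees(np.arctan2(y[1],y[0]))
E
python3 - <<'E'
from h import *
c=cam('wrist');print(block(c,.092,[(210+a/4,120+b/4) for a,b in((130,185),(277,223),(257,292),(110,254))]),tool_y(),bot.get_obs()['eef_pos'])
E
```

```text
(array([0.49496749, 0.29612111]), np.float64(0.039845100185317985), np.float64(0.01957499041629181), np.float64(-8.1703703850996), np.float64(-98.65216083150591)) 6.894814773431846 [0.49550109 0.29665559 0.23126894]
```

Emit:
carry_out:
  targets: [60,0,0,0,8.3,60,0,0,0,8.3,60,0,0,0,8.3,60,0,0,0,8.3,60,0,0,0,8.3,60,0,0,0,8.3,60,0,0,-15,8.3,60,0,0,-15,8.3,60,0,0,-15,8.3,60,0,0,-20,0,60,0,0,-20,0,60,0,0,0,0,60,0,0,0,0]

```text
t: 2.85
eef_pos: [0.4956, 0.297, 0.1464]
tool_rot: [-0.0, 0.073, 0.997, -0.0]
contact_force: [0.6, 0.9, -0.0]
gripper_width: 0.766
grasp_force: 0.0
```

```bash
python3 - <<'E'
from h import *
c=cam('wrist');print(tool_y(),bot.get_obs()['eef_pos'],bot.get_obs()['t'])
h=cv2.cvtColor(c['frame'],cv2.COLOR_RGB2HSV);m=((h[...,0]<16)&(h[...,1]>100)&(h[...,2]>90)).astype(np.uint8)
k=max(cv2.findContours(m,0,2)[0],key=cv2.contourArea);x,y,w,hh=cv2.boundingRect(k);print(x,y,w,hh)
im=c['frame'][:,:,::-1][max(0,y-30):y+hh+60,max(0,x-80):x+w+80];print(im.shape,max(0,x-80),max(0,y-30))
cv2.imwrite('pics/w2.png',cv2.resize(im,None,fx=2.5,fy=2.5,interpolation=cv2.INTER_CUBIC))
E
```

```text
81.61606455146362 [0.49588477 0.29758693 0.14714668] 2.9
248 170 27 62
(152, 187, 3) 168 140
```

View pics/w2.png

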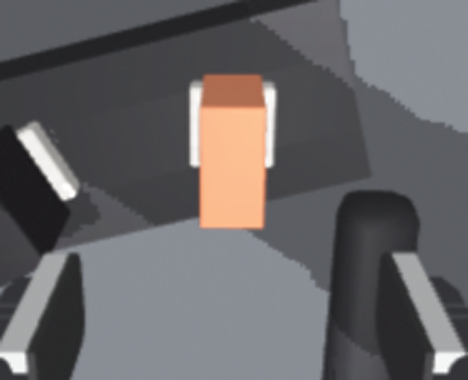

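The block sits squarely between the pads, with its top-face centre at full-frame (261,207). Next I descend and grip.

Emit:
carry_out:
  targets: [80,0,-1,-20,0,80,0,0,-20,0,80,0,0,-20,0,80,0,0,-15,0,80,0,0,-11,0,80,0,0,0,0,255,0,0,0,0,255,0,0,0,0,255,0,0,0,0,255,0,0,0,0,255,0,0,0,0,255,0,0,0,0,255,0,0,0,0]
  newtons: 50

```text
t: 4.2
eef_pos: [0.4956, 0.2976, 0.0613]
tool_rot: [0.001, 0.072, 0.997, 0.001]
contact_force: [-0.4, 0.7, 6.8]
gripper_width: 0.227
grasp_force: 49.5
```

Emit:
carry_out:
  targets: [255,0,0,10,0,255,0,0,20,0,255,0,0,30,0,255,0,0,40,0,255,0,0,40,0,255,0,0,20,0,255,0,0,0,0,255,0,0,0,0]

```text
t: 5.0
eef_pos: [0.4944, 0.2963, 0.2195]
tool_rot: [-0.0, 0.072, 0.997, -0.0]
contact_force: [1.3, -0.0, -4.1]
gripper_width: 0.223
grasp_force: 49.4
```

```bash
python3 - <<'E'
from h import *
c=cam('wrist');o=bot.get_obs();print(tool_y(),o['eef_pos'],o['t'],o['contact_force'])
save(c,'w3.png')
E
```

```text
81.70061847686995 [0.49395565 0.29603795 0.21857362] 5.05 [ 0.45083911  0.97060635 -3.09315218]
```

View pics/w3.png

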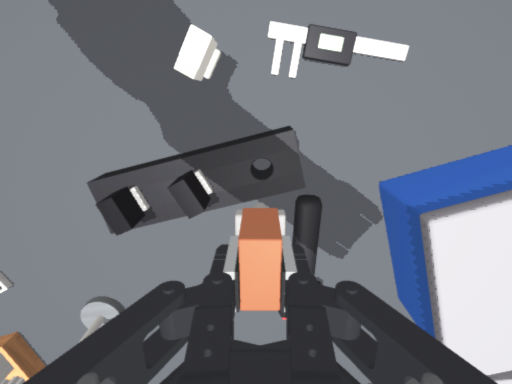

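The electrode is held squarely, with the block at (259,260). The hole is empty and the spares haven't moved. Next I fly to the chuck with the tool 80 mm beyond it in x, so the wrist camera can see the mouth.

Emit:
carry_out:
  targets: [255,6,-15,0,-1,255,11,-29,0,-1,255,11,-29,0,-1,255,11,-29,0,-1,255,11,-29,0,-1,255,11,-29,0,-1,255,11,-29,0,-1,255,11,-29,0,-1,255,11,-29,0,-1,255,11,-29,0,-1,255,11,-29,0,-1,255,11,-29,0,-1,255,11,-29,0,-1,255,11,-29,0,-1,255,11,-29,0,-1,255,11,-29,0,0,255,11,-23,0,0,255,0,0,0,0,255,0,0,0,0]

```text
t: 6.95
eef_pos: [0.6757, -0.1777, 0.2182]
tool_rot: [-0.002, 0.203, 0.979, -0.0]
contact_force: [0.2, 0.8, -3.8]
gripper_width: 0.229
grasp_force: 49.3
```

```bash
cat > look.py <<'E'
from h import *
import sys
c=cam('wrist');o=bot.get_obs();print('tool_y',tool_y(),o['eef_pos'],'t',o['t'],o['contact_force'])
save(c,sys.argv[1])
h=cv2.cvtColor(c['frame'],cv2.COLOR_RGB2HSV);g=lambda x:x.astype(np.uint8)
y=g((h[...,0]>17)&(h[...,0]<36)&(h[...,1]>90)&(h[...,2]>80));r=g(((h[...,0]<6)|(h[...,0]>173))&(h[...,1]>110)&(h[...,2]>80))
for n,m,z in(('brass',y,.051),('red',r,.055)):
    for k in sorted(cv2.findContours(m,0,2)[0],key=cv2.contourArea)[-3:]:
        if cv2.contourArea(k)<15: continue
        M=cv2.moments(k);u,v=M['m10']/M['m00'],M['m01']/M['m00'];print(n,cv2.contourArea(k),u,v,onz(c,u,v,z),cv2.minAreaRect(k)[1])
E
python3 look.py w4.png
```

```text
tool_y 66.65853018051995 [ 0.67590471 -0.17608303  0.21860629] t 7.0 [ 0.06494371  0.69545318 -2.95499919]
brass 503.5 230.86626944720288 105.14564713670968 [ 0.59692499 -0.17672798  0.051     ] (26.0, 24.0)
red 20.5 248.47154471544712 124.88617886178861 [ 0.62262072 -0.16773503  0.055     ] (10.521127700805664, 2.8200957775115967)
red 22.0 212.02272727272728 85.42424242424242 [ 0.57190108 -0.18568787  0.055     ] (11.388850212097168, 2.7116308212280273)
```

View pics/w4.png

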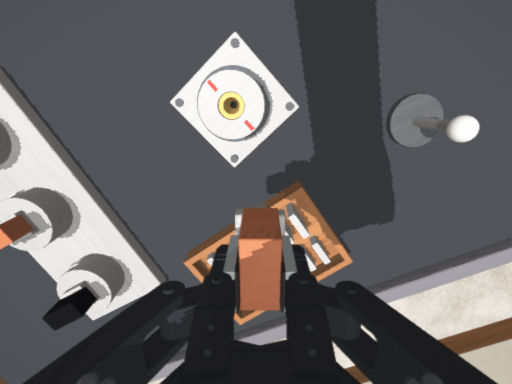

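The chuck's brass bore is at (231,105), with its marks at (212,85) and (248,125). They are 54 mm apart, as they should be, at about 19.5°. The tool's block is at (259,260). Next I measure the block's offset in the gripper with the same camera.

```bash
python3 - <<'E'
from h import *
im=cv2.imread('pics/w4.png');g=im[:,252:268].astype(float).mean(1)
print([(r,int(g[r,2])) for r in range(200,320,3)])
c=cam('wrist');c['pose']=np.array(c['tool_from_camera'])
# predicted rows for tool x edges, origin at tool z .0533 (axis), top at z=-.0307, flange top +.0073
for x in(.020,-.020): print('top edge',x,proj(c,[x,0,-.0307]),'bottom edge',proj(c,[x,0,.0073]))
print('flange edge top',proj(c,[.015,0,.0073]),'bot',proj(c,[.015,0,.0173]))
row=[c2[0] for c2 in [(im[:, :,2][r],) for r in (225,290)]]
for r in(225,260,290):
    L=im[r,:,2].astype(int)-im[r,:,0];k=np.nonzero(L>40)[0];k=k[(k>220)&(k<300)];print(r,k.min(),k.max())
E
```

```text
[(200, 83), (203, 91), (206, 90), (209, 114), (212, 114), (215, 115), (218, 115), (221, 115), (224, 115), (227, 114), (230, 113), (233, 112), (236, 112), (239, 205), (242, 236), (245, 223), (248, 214), (251, 177), (254, 177), (257, 175), (260, 175), (263, 174), (266, 174), (269, 174), (272, 174), (275, 174), (278, 173), (281, 173), (284, 172), (287, 172), (290, 171), (293, 171), (296, 170), (299, 170), (302, 169), (305, 169), (308, 168), (311, 170), (314, 147), (317, 98)]
top edge 0.02 (np.float64(259.200142553447), np.float64(242.46356796833726)) bottom edge (np.float64(259.32721298016355), np.float64(209.73198035951282))
top edge -0.02 (np.float64(259.2839684170872), np.float64(313.5071419991308)) bottom edge (np.float64(259.3845252423118), np.float64(268.74666821313826))
flange edge top (np.float64(259.3348755653983), np.float64(217.62217800360483)) bot (np.float64(259.35888656570734), np.float64(210.9026950386632))
225 230 293
260 239 281
290 240 280
```

Emit:
carry_out:
  targets: [255,-15,0,0,0,255,-25,0,0,0,255,-25,0,0,0,255,-13,0,0,0,255,0,0,-20,0,255,0,0,-30,0,255,0,0,-30,0,255,0,0,-20,0,255,0,0,-15,0,255,0,0,0,0,255,0,0,0,0,255,0,0,0,0]

```text
t: 8.25
eef_pos: [0.6001, -0.176, 0.1068]
tool_rot: [0.001, 0.202, 0.979, 0.0]
contact_force: [-0.0, 0.7, -2.6]
gripper_width: 0.229
grasp_force: 49.3
```

```bash
python3 look.py w5.png; python3 -c "
from h import *
c=cam('side');u,v=map(int,proj(c,[.597,-.177,.08]));print(u,v);im=c['frame'][v-40:v+40,u-50:u+50,::-1];cv2.imwrite('pics/s5.png',cv2.resize(im,None,fx=6,fy=6,interpolation=cv2.INTER_CUBIC))"
```

```text
tool_y 66.70421773855738 [ 0.60001192 -0.17606515  0.10675677] t 8.3 [-0.16954137 -0.50553948 -3.74103083]
brass 363.5 257.01788170563964 199.53232462173315 [ 0.5922165  -0.17453879  0.051     ] (16.4919490814209, 35.07662582397461)
red 68.0 231.50980392156862 183.3578431372549 [ 0.57197157 -0.18589112  0.055     ] (15.55634880065918, 4.949747562408447)
274 140
```

View pics/s5.png

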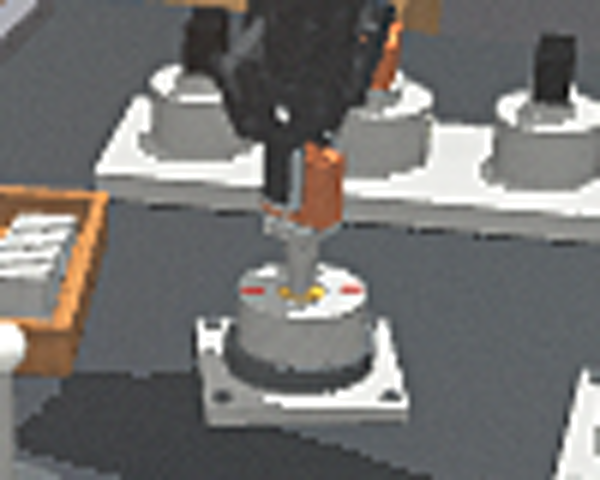

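The side view shows the shank tip right over the brass bore. The tool is 2 mm off in x and 1 mm in y, so I correct that while lowering gently.

Emit:
carry_out:
  targets: [255,-2,-1,0,0,255,0,0,0,0,255,0,0,-4,0,255,0,0,-4,0,255,0,0,-4,0,255,0,0,0,0,255,0,0,0,0]

```text
t: 9.05
eef_pos: [0.5972, -0.1771, 0.0931]
tool_rot: [0.0, 0.202, 0.979, -0.0]
contact_force: [0.6, -0.1, -4.0]
gripper_width: 0.223
grasp_force: 49.2
```

Emit:
carry_out:
  targets: [255,0,0,-2,0,255,0,0,-2,0,255,0,0,-2,0,255,0,0,0,0]

```text
t: 9.45
eef_pos: [0.5979, -0.1772, 0.0875]
tool_rot: [0.001, 0.202, 0.979, -0.0]
contact_force: [4.1, -1.0, -3.5]
gripper_width: 0.227
grasp_force: 49.4
```

Emit:
carry_out:
  targets: [255,0,0,-1,0,255,0,0,0,0]

```text
t: 9.65
eef_pos: [0.598, -0.1773, 0.0868]
tool_rot: [0.001, 0.202, 0.979, -0.0]
contact_force: [4.1, -1.8, -0.8]
gripper_width: 0.226
grasp_force: 49.7
```

Emit:
carry_out:
  targets: [255,1,-0.5,0,0,255,0,0,0,0,255,0,0,-1,0,255,0,0,0,0]

```text
t: 10.05
eef_pos: [0.5983, -0.1775, 0.0854]
tool_rot: [0.0, 0.202, 0.979, 0.0]
contact_force: [3.6, -1.6, -1.1]
gripper_width: 0.227
grasp_force: 49.8
```

Emit:
carry_out:
  targets: [255,1,-0.5,0,0,255,0,0,0,0,255,0,0,-0.5,0,255,0,0,0,0]

```text
t: 10.45
eef_pos: [0.5987, -0.1777, 0.0845]
tool_rot: [-0.0, 0.202, 0.979, 0.0]
contact_force: [2.2, 0.6, -1.5]
gripper_width: 0.228
grasp_force: 49.5
```

Emit:
carry_out:
  targets: [255,0.5,0,-1,0,255,0,0,0,0]

```text
t: 10.65
eef_pos: [0.599, -0.1778, 0.0833]
tool_rot: [-0.001, 0.202, 0.979, 0.0]
contact_force: [1.5, -0.0, -2.3]
gripper_width: 0.227
grasp_force: 49.5
```

Emit:
carry_out:
  targets: [255,0,0,-1,0,255,0,0,0,0]

```text
t: 10.85
eef_pos: [0.5992, -0.1778, 0.0826]
tool_rot: [-0.0, 0.202, 0.979, 0.0]
contact_force: [1.5, 1.0, -2.2]
gripper_width: 0.223
grasp_force: 49.6
```

Emit:
carry_out:
  targets: [255,0,0,-1,0,255,0,0,0,0]

```text
t: 11.05
eef_pos: [0.5993, -0.1778, 0.082]
tool_rot: [-0.0, 0.202, 0.979, 0.0]
contact_force: [-0.8, 1.1, 2.7]
gripper_width: 0.222
grasp_force: 50.2
```

Emit:
carry_out:
  targets: [255,0,0,-0.5,0,255,0,0,0,0,255,0,0,0,0]

```text
t: 11.35
eef_pos: [0.5993, -0.1778, 0.0817]
tool_rot: [-0.0, 0.202, 0.979, 0.0]
contact_force: [-2.2, 1.8, 4.6]
gripper_width: 0.224
grasp_force: 50.5
```

Emit:
carry_out:
  targets: [255,-0.4,0.2,-0.8,0,255,0,0,0,0,255,0,0,0,0]

```text
t: 11.65
eef_pos: [0.5993, -0.1778, 0.0814]
tool_rot: [0.0, 0.202, 0.979, -0.0]
contact_force: [-2.5, 2.5, 7.8]
gripper_width: 0.226
grasp_force: 51.0
```

Emit:
carry_out:
  targets: [255,-0.4,0.4,-1,0,255,0,0,0,0,255,0,0,0,0]

```text
t: 11.95
eef_pos: [0.5993, -0.1778, 0.081]
tool_rot: [0.001, 0.202, 0.979, -0.0]
contact_force: [-2.7, 0.4, 10.7]
gripper_width: 0.223
grasp_force: 51.6
```

The push is about 14 N. Now I turn in small steps and watch the force.

Emit:
carry_out:
  targets: [255,0,0,0,4,255,0,0,0,4,255,0,0,0,0]

```text
t: 12.25
eef_pos: [0.5994, -0.1774, 0.0808]
tool_rot: [0.001, 0.132, 0.991, 0.0]
contact_force: [-1.9, 0.9, 9.8]
gripper_width: 0.224
grasp_force: 51.1
```

```bash
python3 -c "
from h import *
o=bot.get_obs();print(tool_y(),o['contact_force'],o['torque'],o['eef_pos'])"
```

```text
74.79763081867057 [-1.8810091   0.92146602  9.820758  ] [ 0.46278202  0.51432326 -0.00876065] [ 0.59941315 -0.17737587  0.08082029]
```

Emit:
carry_out:
  targets: [255,0,0,-0.6,4,255,0,0,0,4,255,0,0,0,4]

```text
t: 12.55
eef_pos: [0.5996, -0.1767, 0.0805]
tool_rot: [0.001, 0.028, 1.0, 0.0]
contact_force: [-2.8, 2.8, 11.7]
gripper_width: 0.227
grasp_force: 51.4
```

```bash
cat > st.py <<'E'
from h import *
o=bot.get_obs();print(tool_y(),o['contact_force'],o['torque'],o['eef_pos'],o['t'],o['tool_rot'])
E
python3 st.py
```

```text
86.84237157142587 [-2.81470584  2.75836626 11.66978849] [ 0.82400714  0.62888532 -0.26722741] [ 0.59956486 -0.17674798  0.08046792] 12.55 [8.43159836e-04 2.75522508e-02 9.99619973e-01 2.66940365e-04]
```

Emit:
carry_out:
  targets: [255,-0.3,0.4,0,4,255,-0.3,0.4,0,4,255,0,0,0,4]

```text
t: 12.85
eef_pos: [0.5994, -0.176, 0.0805]
tool_rot: [0.001, -0.077, 0.997, 0.0]
contact_force: [-1.5, 3.9, 10.1]
gripper_width: 0.225
grasp_force: 51.3
```

```bash
python3 st.py
```

```text
98.84147008570028 [-1.50566657  3.88717768 10.13589845] [ 0.81061838  0.24500285 -0.27291317] [ 0.59942913 -0.17603839  0.08046472] 12.85 [ 1.36956389e-03 -7.70798302e-02  9.97023981e-01  6.81652200e-05]
```

Emit:
carry_out:
  targets: [255,-0.2,0.5,-0.6,3.6,255,0,0.4,0,3.6,255,0,0,0,3.6]

```text
t: 13.15
eef_pos: [0.5993, -0.1754, 0.0802]
tool_rot: [0.001, -0.17, 0.985, -0.0]
contact_force: [-1.5, 3.1, 12.0]
gripper_width: 0.228
grasp_force: 51.6
```

```bash
python3 st.py
```

```text
109.61693122046961 [-1.46282559  3.09269095 11.95420973] [ 0.76775912  0.43537471 -0.21062469] [ 0.5993025  -0.17535868  0.08015589] 13.15 [ 1.40572712e-03 -1.70355568e-01  9.85381621e-01 -2.54372550e-04]
```

Emit:
carry_out:
  targets: [255,-0.2,0.4,0,4,255,0,0,0,4,255,0,0,0,-4,255,0,0,0,-4,255,0,0,0,0]

```text
t: 13.65
eef_pos: [0.5992, -0.1753, 0.0801]
tool_rot: [0.002, -0.169, 0.986, -0.001]
contact_force: [0.1, 1.5, 10.9]
gripper_width: 0.222
grasp_force: 51.3
```

```bash
python3 st.py
```

```text
109.40551690300789 [ 0.14121096  1.52512705 10.88057609] [0.34650968 0.27611024 0.00596836] [ 0.59922823 -0.17533625  0.08013282] 13.65 [ 1.50549199e-03 -1.68537821e-01  9.85693823e-01 -6.50951211e-04]
```

The shank is seated and aligned at 109.4° − 90° = 19.4°, and the marks are at 19.5°. I ease the push, open and retreat.

Emit:
carry_out:
  targets: [255,0,0,1.5,0,255,0,0,1.5,0,255,0,0,0,0,100,0,0,0,0,60,0,0,0,0,60,0,0,0,0,60,0,0,0,0,60,0,0,0,0,60,0,0,10,0,60,0,0,20,0,60,0,0,30,0,60,0,0,30,0,60,40,0,30,0,60,40,0,0,0,60,0,0,0,0,60,0,0,0,0]

```text
t: 15.25
eef_pos: [0.6779, -0.1748, 0.2014]
tool_rot: [-0.0, -0.17, 0.986, 0.0]
contact_force: [-0.9, -0.5, -0.2]
gripper_width: 0.766
grasp_force: 0.0
```

```bash
python3 look.py w6.png
```

```text
tool_y 109.50637094698382 [ 0.67699951 -0.17525505  0.20114702] t 15.3 [-0.5795914  -0.11118729 -0.11100163]
red 15.0 285.5 131.5 [ 0.62463406 -0.16652271  0.055     ] (5.0, 3.0)
red 23.5 287.25531914893617 69.80141843971631 [ 0.57036279 -0.18582011  0.055     ] (10.0, 3.0)
```

View pics/w6.png

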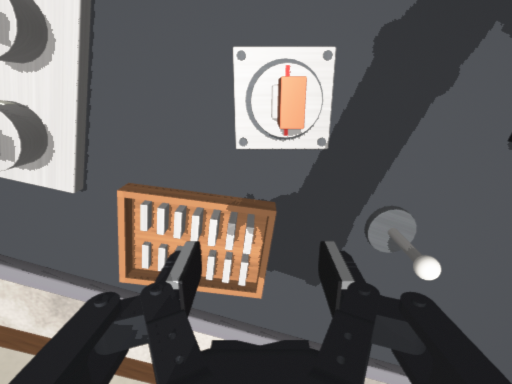

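The block stands in the chuck with its top-face centre at about (293,102). It is in line with the marks at (287,70) and (285,131). A quick uprightness check before handing in.

```bash
python3 - <<'E'
from h import *
c=cam('wrist')
h=cv2.cvtColor(c['frame'],cv2.COLOR_RGB2HSV);m=((h[...,0]>5)&(h[...,0]<16)&(h[...,1]>120)&(h[...,2]>170)).astype(np.uint8);m[:60]=0;m[140:]=0
k=max(cv2.findContours(m,0,2)[0],key=cv2.contourArea);r=cv2.minAreaRect(k);print(r)
p=cv2.boxPoints(r);p=p[np.argsort(p[:,1])];print([onz(c,*q,.112).round(4) for q in p], onz(c,*r[0],.112))
a,b=onz(c,*p[:2].mean(0),.112),onz(c,*p[2:].mean(0),.112);print(np.degrees(np.arctan2(*(b-a)[[1,0]])),np.linalg.norm(b-a))
E
```

```text
((301.60174560546875, 118.06596374511719), (8.65235710144043, 26.914012908935547), 23.498565673828125)
[array([ 0.5941, -0.1689,  0.112 ]), array([ 0.5944, -0.162 ,  0.112 ]), array([ 0.6147, -0.1699,  0.112 ]), array([ 0.6151, -0.1628,  0.112 ])] [ 0.60443286 -0.16589797  0.112     ]
-2.290363398177518 0.020685477859595975
```

```bash
python3 - <<'E'
from h import *
c=cam('wrist')
h=cv2.cvtColor(c['frame'],cv2.COLOR_RGB2HSV);m=((h[...,0]>3)&(h[...,0]<18)&(h[...,1]>100)&(h[...,2]>80)).astype(np.uint8);m[:60]=0;m[140:]=0;m[:,:265]=0;m[:,320:]=0
k=max(cv2.findContours(m,0,2)[0],key=cv2.contourArea);r=cv2.minAreaRect(k);print(r)
p=cv2.boxPoints(r);p=p[np.argsort(p[:,1])];t,b=p[:2],p[2:];t=t[np.argsort(t[:,0])];b=b[np.argsort(b[:,0])]
for z in(.110,.113): print(block(c,z,[t[0],b[0],b[1],t[1]]))
im=c['frame'][60:140,245:325,::-1];cv2.imwrite('pics/w6z.png',cv2.resize(im,None,fx=7,fy=7,interpolation=cv2.INTER_CUBIC))
E
```

```text
((291.6167907714844, 104.17882537841797), (26.42278289794922, 52.1971549987793), 1.5481576919555664)
(array([ 0.5973099 , -0.17716151]), np.float64(0.0397334489733585), np.float64(0.02107131374176751), np.float64(19.96093453706481), np.float64(107.98026935815244))
(array([ 0.59732063, -0.17750332]), np.float64(0.039225489665259565), np.float64(0.020801934409603828), np.float64(19.96093453706485), np.float64(107.98026935815236))
```

View pics/w6z.png

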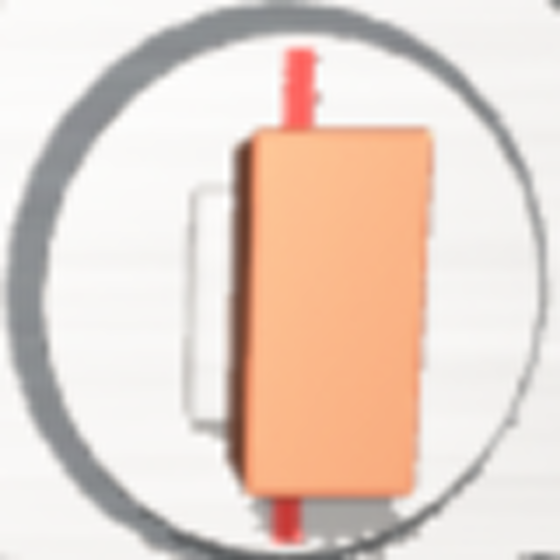

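The crop shows the block in line with both marks, at 20.0° against 19.5°. Its top centre is (0.597,−0.177), within 1 mm of the bore axis at 110 mm height, so it is upright. I'm handing in.

```bash
python3 -c "
from station import bot
print(bot.hand_in())"
```

```text
the job is handed in; nothing more can be done
None
```

The job is handed in, though no verdict came back: the copper electrode is seated in the small chuck, pressed at about 15 N and turned about 43°, upright and within about 1° of the red marks, with the gripper clear; the wedge force (about 64 N) is only my estimate from the turning moment.

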